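# Shim the sagging jar carousel level

### The job

The front foot of the jar carousel sags. Bring the orange wedge shim over and, with it flat on the shelf, slide it thin end first under the middle of that foot, gently and without bearing down hard on it, until the red ball of the level on top rests still between its two black rings; do not tip the carousel clearly past level on the way. Then let go and leave the shim in place; do not lift or push the carousel itself with the robot, and leave the spatula, tortilla warmer and clear container where they are.

Things in the scene. Friction and masses are not known exactly. Their poses are not given: they have to be found in the camera images.
- carousel: Stand, fixed to the shelf, of the chrome jar carousel (12 glass jars on a 250 mm disc, 1.3 to 2.9 kg). Origin: at shelf height (within 3 mm), below the front foot; x points from there to the disc's centre (180 mm off) and on to the level pivot (240 mm off, 45 mm up) it rocks on, y along the pivot. Unsupported it sags 0.04 rad, front down, on a stop; it tips at most 0.04 rad past level.
- foot_tip (a point): Middle of the underside of the sagging front foot, on a 26 mm wide arm 55 mm out from the disc: a black rubber roller 32 mm wide (along the carousel's y), 16 mm thick, turning freely, 7-12 mm above the shelf at the start. It is sprung (500 N/m) and carries 3 to 8 N: it first gives 6 to 16 mm upwards, depending on the unknown weight, then the carousel lifts.
- ball (a joint): Ball level (yellow bar, white channel, over the disc's centre, 220 mm up): offset in m of the 14 mm red ball from the middle of the two black rings, along the carousel's x; negative = towards the front foot, front low. 0.7 m per rad of tilt, -0.028 at the start; damped, settles in 1.5 s. The rings' inner faces are 11 mm either side of the middle: the ball is wholly between them within +-0.004.
- shim: Orange plastic wedge, flat on the shelf, 165 mm long, 36 wide, 110 g. Origin: underside, middle of its length; x points to the thin end (nose, x = 82.5 mm). The slope rises evenly from 5 mm at the nose to 38 mm at x = -32.5 mm. Behind it is the upright grip tab: centre x = -67.5 mm, 30 mm long (x), 24 wide (y), 62 high. The nose must pass the foot by about 60 to 110 mm (0.84 mm of ball per mm).
- table: The white shelf board, top at z = 0. A shim held fast in the fingers while it is slid along tends to dig its nose into the shelf and be pressed down hard; pushed from behind its tab it lies flat by itself.
- spatula: Bystander: orange spatula 200 mm long, lying flat. Leave alone.
- warmer: Bystander: round blue tortilla warmer, 168 mm across, 92 mm high. Leave alone.
- container: Bystander: clear container with white lid and four flaps, 145 mm square, 97 mm high. Leave alone.
Mind the look-alikes: they are no part of the job. What is shaped like the shim but green or purple is not meant.

How it is judged:
On the way, in this order (a step that is already met when the one before it is completed fails the run):
1. the shim, flat on the shelf, takes the load of the foot while the front is still low (contact force between shim and carousel above 0.7 N and angle between shim's own z axis and vertical below 0.06 rad and value of joint ball below -0.012 m), for 0.1 s.
2. the ball comes between the rings with the shim under the foot (value of joint ball between -0.004 and 0.004 m and contact force between shim and carousel above 0.7 N), for 0.2 s.
At the end, for the whole second after the job is handed in: The ball rests still within 4 mm of the middle (wholly between the rings), the carousel's foot stands on the shim's slope within 12 mm of the shim's centre line, the shim lies flat on the shelf (within 0.04 rad) and at rest, released (all of step 2 and velocity of joint ball between -0.003 and 0.003 m/s and y of foot_tip in the frame of shim between -0.012 and 0.012 m and angle between shim's own z axis and vertical below 0.04 rad and linear speed of shim below 0.01 m/s); the robot touches nothing.
It fails at once if the carousel is tipped clearly past level (ball more than 16 mm past the middle) (value of joint ball above 0.016 m).
It fails at once if the shim is rammed against the carousel (more than 20 N) (contact force between shim and carousel above 20 N).
It fails at once if the shim is pressed hard on the shelf (more than 30 N) (contact force between shim and table above 30 N).
It fails at once if the robot lifts or pushes the carousel itself (more than 2 N) (contact force between any of the fingers, the arm and carousel above 2 N).
It fails at once if a bystander is moved more than 20 mm (distance of any of spatula, warmer, container from where it was at the start of the episode above 0.02 m).
It also fails if it takes over 64 s, if anything falls off the work surface, if the arm or the gripper's body presses on something with over 40 N, if the wrist force passes 120 N, or if a joint passes its speed limit or range.

### The arm

A 7-joint arm with a two-finger parallel gripper is mounted at the origin on the work surface. World frame = base frame: x ahead of the robot, y to its left, z up, the work surface at z = 0. Lengths are in m, angles in rad, forces in N, time in s.
With the tool pointing down it reaches from about 0.4 to 0.85 m from the base axis. Payload 4.5 kg.
Tool frame: the origin (TCP) lies midway between the tips of the shut fingers; the grasp point (between the pads) lies 19 mm behind it; z points along the fingers, y is the direction in which the jaws open and shut (so a half turn about z gives the same grasp; the last joint's range is limited). The gripper opens to 88 mm and grips with 3 to 60 N. Pads are 18 mm wide; open, the fingers measure 123 mm over their backs; the gripper's body (75 mm by 187 mm) begins 45 mm behind the grasp point.
Start: joints at [1.365, 0.689, -0.195, 1.565, 0.157, 0.902, -0.215], TCP at [0.148, -0.607, 0.239] pointing down, gripper open.
Joint ranges: [-3.01, 3.01], [-0.46, 2.08], [-1.47, 1.51], [0.13, 2.56], [-1, 4.14], [0.04, 2.09], [-2.66, 2.66]. Speed limits (rad/s): [2.57, 2.57, 3.14, 3.14, 3.14, 3.14, 3.14].

### API

Orientations are given as a unit quaternion [x, y, z, w].
In Python, from plant import r gives the robot as it stands. The module is installed in compiled form; this text tells all that it offers.
- The arm moves only by the shell command python3 -m jog 'ROWS' [FORCE]. ROWS is JSON, a list of rows, each an object with "translation": the shift along the tool's x, y, z in units of 40 mm (1.0 is 40 mm), a list of three; "twist": the turn about the tool's z in units of 6 degrees (1.0 is 6 degrees); "claw": the opening in per cent of the stroke, from 0 (shut) to 100 (fully open). A call has 1 to 20 rows; each row shifts and turns the commanded pose from where the row before left it, along the tool's axes as they then stand; what a row does not reach is not made up. A row lasts 1/12 s, in which the tool goes at most 41.7 mm and 7.16 degrees, less where a joint would pass 70% of its speed; a pose out of reach is approached as far as the arm can. A call is refused whole if a number of a shift passes 1 or a number of a turn 1, either way. A call with a gripper value outside its range is refused whole. The fingers move at their own pace and stop on an object; FORCE is the grip in N (left out, the last holds). Time passes only in rows, so rows that do not move let the fingers close. It gives the time, the measured TCP pose, the force and the opening at its end, in the units of the state.
- r.get_state(): the state, without advancing time (a new reading comes with each control period).
- r.snapshot(name): name is "scene" or "top" or "wrist"; returns a dict with "img" (420x560x3 uint8, red, green, blue), "fx", "fy", "cx", "cy" (pixels), "origin" and "rotation" of the camera in the world; the wrist camera has in their place "T_tool_cam" (4x4, takes a point from camera to tool coordinates, whose origin is the TCP and whose axes are the flange's). Camera axes: x right, y up, looking along -z (the intrinsics and any distortion apply to the point x, -y, -z); pixel columns grow to the right and rows downward; lengths in m; the calibration is good to about 2 mm. The wrist camera is an equidistant fisheye: a pixel r from the principal point sees the ray r / f radians off the axis. A picture is of the moment at which its call begins: read the wrist's pose just before it. There is no depth.
- r.finish_job(): hands the job in, once; it reports no verdict.
Trained networks look in the newest picture that a camera, given by its name, has taken for a name from the list of things; names that differ only in an ending like _2 or _b are one class to them, and where a whole thing is asked for, a point or a joint stands for the part that bears it (a point fixed in the world has none). Each returns a list of dicts, best first, with "confidence" (0 to 1); they miss things now and then, are a little off and sometimes report something else, mostly with a low value. They report only what shows in the picture. A call takes as long as a camera call. They do not tell look-alikes from the thing itself.
- r.spot_in(label, camera): "rect" ([left, top, right, bottom] in pixels, round what is visible of it).
- r.spot_point(label, camera): "location" ([row, column] in pixels: a listed point, or the origin of a listed thing).
The state is a dict: "clock": time; "q": joint angles; "qd": joint speeds; "joint_torque": joint torques, N m; "tool_pos": TCP position; "eef_rot": TCP orientation; "contact_force": force on the tool from outside, world axes, zero at the start; "moment": the same for the moment, N m; "opening": opening from 0.0 (shut) to 1.0 (fully open).
Only numpy, scipy, OpenCV 4.12 (cv2) and the standard library are available. Lean on these libraries where they do the work, as an engineer would, in place of code of your own. Each camera call takes 0.05 s, during which the arm holds its last target. There are 200 camera calls.

## Working session

There is one attempt and no reset: what is moved stays moved. The work goes in short steps, Python scripts to look and compute and a shell command to move; the robot and the scene stay as the last step left them, time stands still between calls to the robot, and variables do not carry over. Pictures are saved under pics/ and viewed, about 8 in all and at most 12, crops included, and the job is handed in when it is done.

```bash
mkdir -p pics; cat > h.py <<'E'
import numpy as np, cv2
from plant import r
from scipy.spatial.transform import Rotation as R
def ray(s,row,col):
    d=np.array([(col-s['cx'])/s['fx'],-(row-s['cy'])/s['fy'],-1.]);return np.array(s['origin']),np.array(s['rotation'])@d
def at_z(s,row,col,z):
    o,d=ray(s,row,col);return o+d*(z-o[2])/d[2]
def proj(s,p):
    c=np.array(s['rotation']).T@(np.array(p)-s['origin']);return [s['cy']-s['fy']*c[1]/-c[2], s['cx']+s['fx']*c[0]/-c[2]]
def tri(s1,p1,s2,p2):
    o1,d1=ray(s1,*p1);o2,d2=ray(s2,*p2)
    A=np.stack([d1,-d2],1);t=np.linalg.lstsq(A,o2-o1,rcond=None)[0]
    a,b=o1+d1*t[0],o2+d2*t[1];return (a+b)/2,np.linalg.norm(a-b)
def save(n,img): cv2.imwrite('pics/'+n,img[...,::-1])
E
python3 - <<'E'
from h import *
np.set_printoptions(precision=3,suppress=True)
st=r.get_state();print(st['tool_pos'],st['eef_rot'],st['contact_force'],R.from_quat(st['eef_rot']).as_matrix())
S={}
for c in ['scene','top']:
    s=r.snapshot(c);save(c+'0.png',s['img']);S[c]=s;print(c,s['fx'],s['origin'])
    for l in ['carousel','foot_tip','ball','shim','spatula','warmer','container']:
        print(l,[(np.round(d['rect']),round(d['confidence'],2)) for d in r.spot_in(l,c)[:4]],[(np.round(d['location'],1),round(d['confidence'],2), at_z(s,*d['location'],0)[:2]) for d in r.spot_point(l,c)[:4]])
cv2.imwrite('pics/b.png',np.hstack([S['scene']['img'],S['top']['img']])[...,::-1])
E
```

```text
[ 0.148 -0.607  0.238] [ 0.993  0.12  -0.    -0.001] [ 0.016  1.144 -0.28 ] [[ 0.971  0.238 -0.001]
 [ 0.238 -0.971  0.002]
 [-0.    -0.002 -1.   ]]
scene 385.88013533867206 [1.119 0.358 1.117]Traceback (most recent call last):
  File "<stdin>", line 8, in <module>
  File "h.py", line 7, in at_z
    o,d=ray(s,row,col);return o+d*(z-o[2])/d[2]
        ~~~^^^^^^^^^^^
  File "h.py", line 5, in ray
    d=np.array([(col-s['cx'])/s['fx'],-(row-s['cy'])/s['fy'],-1.]);return np.array(s['origin']),np.array(s['rotation'])@d
                                                                                                ~~~~~~~~~~~~~~~~~~~~~~~^~
ValueError: matmul: Input operand 1 has a mismatch in its core dimension 0, with gufunc signature (n?,k),(k,m?)->(n?,m?) (size 3 is different from 4)
```

View pics/scene0.png

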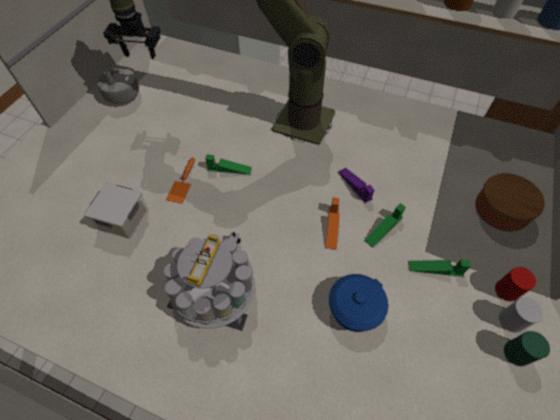

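The scene camera shows the orange wedge at about row 223, col 333 with its tab at the top. The orange spatula is at (180,183), and the green and purple look-alikes are around them. The carousel is at (275,208), with its foot arm near (238,236). The rotation comes as a quaternion, so I'm fixing the helper.

```bash
sed -i "s/np.array(s\['rotation'\])/R.from_quat(s['rotation']).as_matrix()/" h.py
python3 - <<'E'
from h import *
np.set_printoptions(precision=3,suppress=True)
S={}
for c in ['scene','top']:
    s=r.snapshot(c);save(c+'0.png',s['img']);S[c]=s;print(c,s['fx'],s['origin'],s['rotation'])
    for l in ['carousel','foot_tip','ball','shim','spatula']:
        print(l,[(np.round(d['rect']).astype(int).tolist(),round(d['confidence'],2)) for d in r.spot_in(l,c)[:5]],[(np.round(d['location'],1).tolist(),round(d['confidence'],2), at_z(s,*d['location'],0)[:2]) for d in r.spot_point(l,c)[:5]])
E
```

```text
scene 385.88013533867206 [1.119 0.358 1.117] [0.157 0.245 0.796 0.531]
carousel [([164, 233, 252, 330], 0.92)] [([241.1, 235.5], 0.62, array([ 0.609, -0.013]))]
foot_tip [] [([240.2, 236.4], 0.59, array([ 0.605, -0.012]))]Traceback (most recent call last):
  File "<stdin>", line 7, in <module>
ValueError: it knows: carousel, container, foot_tip, shim, spatula, table, warmer
```

```bash

python3 - <<'E'
from h import *
np.set_printoptions(precision=3,suppress=True)
S={}
for c in ['scene','top']:
    s=r.snapshot(c);save(c+'0.png',s['img']);S[c]=s;print(c,s['fx'],s['origin'],s['rotation'])
    for l in ['carousel','foot_tip','shim','spatula','warmer','container']:
        print(l,[(np.round(d['rect']).astype(int).tolist(),round(d['confidence'],2)) for d in r.spot_in(l,c)[:5]],[(np.round(d['location'],1).tolist(),round(d['confidence'],2), at_z(s,*d['location'],0)[:2]) for d in r.spot_point(l,c)[:5]])
    h=cv2.cvtColor(s['img'],cv2.COLOR_RGB2HSV);m=cv2.inRange(h,(3,180,120),(14,255,255))
    n,lab,stt,cen=cv2.connectedComponentsWithStats(m)
    for i in range(1,n):
        if stt[i,4]>60:
            pts=np.argwhere(lab==i)[:,::-1].astype(np.float32);print(stt[i],cv2.boxPoints(cv2.minAreaRect(pts)).round(1).tolist())
E
```

```text
scene 385.88013533867206 [1.119 0.358 1.117] [0.157 0.245 0.796 0.531]
carousel [([164, 233, 254, 333], 0.71)] [([241.3, 236.3], 0.98, array([ 0.609, -0.01 ]))]
foot_tip [] [([242.2, 237.3], 0.39, array([ 0.61 , -0.006]))]
shim [([365, 206, 409, 245], 0.88), ([209, 154, 251, 171], 0.78), ([341, 168, 378, 206], 0.67), ([408, 257, 469, 274], 0.62), ([327, 198, 342, 247], 0.59)] [([186.7, 354.2], 0.88, array([0.245, 0.284])), ([266.5, 437.2], 0.76, array([0.448, 0.614])), ([167.7, 227.3], 0.72, array([ 0.34 , -0.179])), ([227.4, 332.5], 0.71, array([0.437, 0.265])), ([227.7, 383.6], 0.58, array([0.373, 0.424]))]
spatula [([168, 157, 196, 206], 0.78)] [([179.0, 184.7], 0.64, array([ 0.447, -0.3  ]))]
warmer [([328, 272, 389, 330], 0.95)] [([310.2, 352.6], 0.73, array([0.685, 0.408]))]
container [([82, 184, 150, 240], 0.57)] [([217.7, 122.2], 0.63, array([ 0.675, -0.414]))]
[183 158  11  20  68] [[182.0, 176.0], [191.1999969482422, 157.60000610351562], [194.0, 159.0], [184.8000030517578, 177.39999389648438]]
[167 182  23  21 290] [[166.60000610351562, 198.89999389648438], [175.10000610351
[... 909 characters left out ...]
264], 0.95)] [([236.6, 383.6], 0.78, array([ 0.449, -0.292]))]
warmer [([164, 147, 213, 188], 0.55)] [([170.3, 191.3], 0.61, array([0.677, 0.416]))]
container [([396, 148, 447, 194], 0.84)] [([176.3, 415.1], 0.56, array([ 0.677, -0.415]))]
[374 209  20  54 505] [[373.0, 210.6999969482422], [389.5, 207.6999969482422], [399.20001220703125, 260.8999938964844], [382.70001220703125, 263.8999938964844]]
[221 214  15  33 296] [[220.39999389648438, 215.5], [229.6999969482422, 213.6999969482422], [235.6999969482422, 244.5], [226.39999389648438, 246.3000030517578]]
[228 247   8  13  67] [[228.0, 248.0], [235.0, 247.0], [236.60000610351562, 258.20001220703125], [229.60000610351562, 259.20001220703125]]
```

View pics/top0.png

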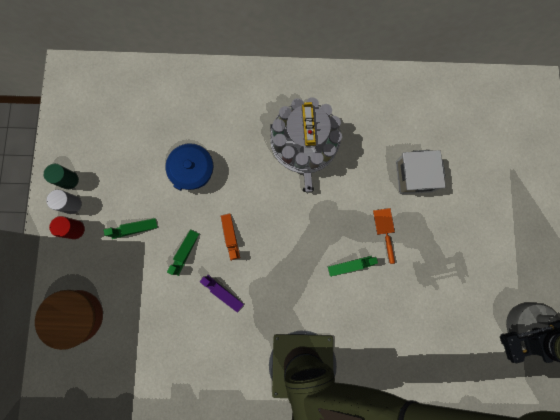

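In the top view there are five wedge-shaped things:
- Orange at (237,229), with an upright tab at its lower end and the nose facing the carousel.
- Green at (228,130), (253,183) and (266,352).
- Purple at (293,222).

The orange wedge is the one meant. The orange thing at (235,386) is flat, so it's the spatula. I'll confirm this in a crop while estimating the axes.

```bash

python3 - <<'E'
from h import *
np.set_printoptions(precision=4,suppress=True)
S=r.snapshot('scene');T=r.snapshot('top')
f=[tri(S,r.spot_point(l,'scene')[0]['location'],T,r.spot_point(l,'top')[0]['location']) for l in('carousel','foot_tip')];print('foot',f)
print('nose',tri(S,(247,330.7),T,(214.6,225)),at_z(T,214.6,225,.005))
for s,box in((T,(85,155,290,325)),(S,(225,300,180,228))):
    a,b,c,d=box;h=cv2.cvtColor(s['img'],cv2.COLOR_RGB2HSV)[a:b,c:d]
    m=cv2.inRange(h,(20,130,120),(34,255,255));m=cv2.morphologyEx(m,cv2.MORPH_CLOSE,np.ones((9,9)))
    p=np.argwhere(m)[:,::-1].astype(np.float32);p+= [c,a]
    box=cv2.boxPoints(cv2.minAreaRect(p));print(box.tolist(),len(p))
    e=[np.linalg.norm(box[1]-box[0]),np.linalg.norm(box[2]-box[1])]
    A,B=((box[0]+box[1])/2,(box[2]+box[3])/2) if e[0]<e[1] else ((box[1]+box[2])/2,(box[0]+box[3])/2)
    A=at_z(s,A[1],A[0],.22);B=at_z(s,B[1],B[0],.22);print('bar',A,B,(A+B)/2,np.degrees(np.arctan2(*(A-B)[1::-1])))
def cr(s,y,x,h,w,k): return cv2.resize(s['img'][y:y+h,x:x+w],None,fx=k,fy=k,interpolation=cv2.INTER_CUBIC)
save('c1.png',np.vstack([np.hstack([cr(S,190,310,60,80,5),cr(T,205,200,60,80,5)]),np.hstack([cr(S,220,170,60,80,5),cr(T,140,270,60,80,5)])]))
E
```

```text
foot [(array([ 0.6172, -0.0116,  0.0167]), np.float64(0.010527383228350031)), (array([ 0.612 , -0.0089,  0.0059]), np.float64(0.009096463122618869))]
nose (array([0.5142, 0.284 , 0.0075]), np.float64(0.0010931977960087868)) [0.5144 0.2849 0.005 ]
[[301.7176208496094, 102.32940673828125], [311.8117370605469, 101.55293273925781], [315.0235290527344, 143.30587768554688], [304.9294128417969, 144.0823516845703]] 396
bar [0.855  0.0119 0.22  ] [0.7158 0.0003 0.22  ] [0.7854 0.0061 0.22  ] 4.774335281736263
[[187.9438934326172, 278.2233581542969], [209.1045379638672, 233.67465209960938], [220.87403869628906, 239.26516723632812], [199.71339416503906, 283.8138732910156]] 487
bar [0.7176 0.003  0.22  ] [0.8503 0.0136 0.22  ] [0.7839 0.0083 0.22  ] -175.42611459140315
```

View pics/c1.png

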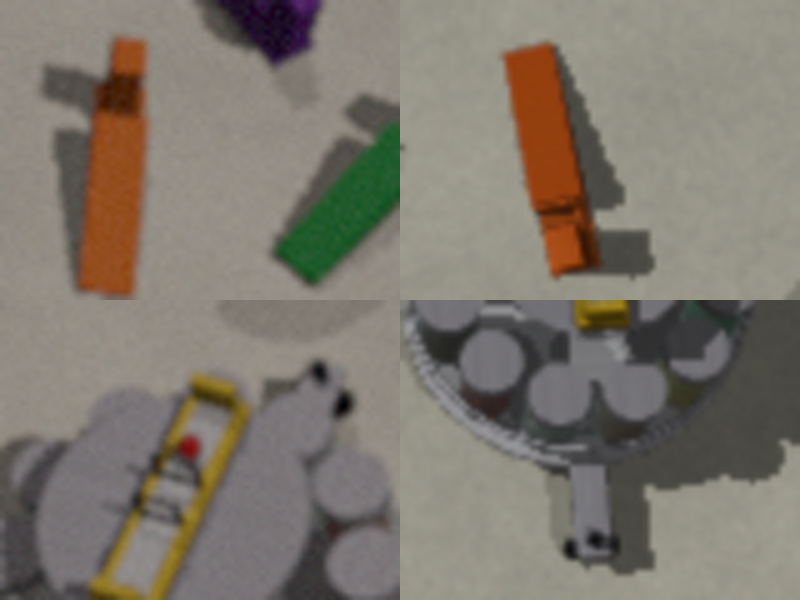

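The crop confirms the orange wedge with its upright tab (lower right in the top view). The ball sits at the front end of the bar, in front of the rings. The carousel yaw is about 4.7°.

```bash

python3 - <<'E'
from h import *
np.set_printoptions(precision=4,suppress=True)
S=r.snapshot('scene');T=r.snapshot('top')
t,e=tri(S,(201.4,335.6),T,(254,233.6));t2=at_z(T,254,233.6,.062);print('tab',t,e,t2)
n=np.array([.5142,.2842]);d=n-t2[:2];print(np.linalg.norm(d),'yaw',np.degrees(np.arctan2(d[1],d[0])))
print('foot ends z.02',at_z(T,189.4,304.5,.02),at_z(T,189.4,313.5,.02))
st=r.get_state();M=R.from_quat(st['eef_rot']).as_matrix();p=np.array(st['tool_pos'])
for g in ([.40,-.35,.24],[.40,.0,.24],[t2[0]+.03,t2[1],.22]):
    print(g,(M.T@(np.array(g)-p))/.04);p=np.array(g)
E
```

```text
tab [0.3709 0.2456 0.0539] 0.004834405163536108 [0.3712 0.2424 0.062 ]
0.14896257018482062 yaw 16.282505230258675
foot ends z.02 [ 0.6117 -0.0006  0.02  ] [ 0.6126 -0.0334  0.02  ]
[0.4, -0.35, 0.24] [ 7.6353 -4.7505 -0.0313]
[0.4, 0.0, 0.24] [ 2.0786 -8.4995 -0.0007]
[np.float64(0.4012121775303624), np.float64(0.24243482381865214), 0.22] [ 1.4692 -5.8802  0.4995]
```

```bash

A='{"translation":[0.95,-0.6,0],"twist":0,"claw":100}'; python3 -m jog '[{"translation":[0.95,-0.6,0],"twist":0,"claw":100},{"translation":[0.95,-0.6,0],"twist":0,"claw":100},{"translation":[0.95,-0.6,0],"twist":0,"claw":100},{"translation":[0.95,-0.6,0],"twist":0,"claw":100},{"translation":[0.95,-0.6,0],"twist":0,"claw":100},{"translation":[0.95,-0.6,0],"twist":0,"claw":100},{"translation":[0.95,-0.6,0],"twist":0,"claw":100},{"translation":[0.95,-0.6,0],"twist":0,"claw":100},{"translation":[0.23,-0.94,0],"twist":0,"claw":100},{"translation":[0.23,-0.94,0],"twist":0,"claw":100},{"translation":[0.23,-0.94,0],"twist":0,"claw":100},{"translation":[0.23,-0.94,0],"twist":0,"claw":100},{"translation":[0.23,-0.94,0],"twist":0,"claw":100},{"translation":[0.23,-0.94,0],"twist":0,"claw":100},{"translation":[0.23,-0.94,0],"twist":0,"claw":100},{"translation":[0.23,-0.94,0],"twist":0,"claw":100},{"translation":[0.23,-0.94,0],"twist":0,"claw":100},{"translation":[0,0,0],"twist":0,"claw":100}]'
python3 - <<'E'
from h import *
np.set_printoptions(precision=4,suppress=True)
st=r.get_state();print(st['q'],st['tool_pos']);s=r.snapshot('wrist');save('w1.png',s['img']);print(s['T_tool_cam'],s['fx'],s['cx'],s['cy'])
print(r.spot_point('foot_tip','wrist'),r.spot_point('carousel','wrist'),[ (k,v) for k,v in s.items() if k not in('img','T_tool_cam')])
M=R.from_quat(st['eef_rot']).as_matrix();print((M.T@(np.array([.40,.25,.22])-st['tool_pos']))/.04, M)
E
```

```text
clock: 3.65
tool_pos: [0.3808, -0.0107, 0.2391]
eef_rot: [0.992, 0.127, 0.001, -0.002]
contact_force: [0.4, 0.1, -1.1]
opening: 1.001
[ 0.0049  0.3889 -0.134   2.2526  0.0983  0.5027 -1.5214] [ 0.3808 -0.0107  0.2391]
[[ 0.0007  0.9574  0.2888  0.0744]
 [ 1.     -0.0007 -0.0001 -0.0004]
 [ 0.0001  0.2888 -0.9574 -0.1449]
 [ 0.      0.      0.      1.    ]] 325.19226210127806 277.19768029660975 215.60493856432507
[] [{'location': [0.4, 328.5], 'confidence': 0.65}] [('fx', 325.19226210127806), ('fy', 325.19226210127806), ('cx', 277.19768029660975), ('cy', 215.60493856432507)]
[ 2.1046 -6.1858  0.5034] [[ 0.9678  0.2518  0.0022]
 [ 0.2518 -0.9678  0.0037]
 [ 0.003  -0.003  -1.    ]]
```

View pics/w1.png

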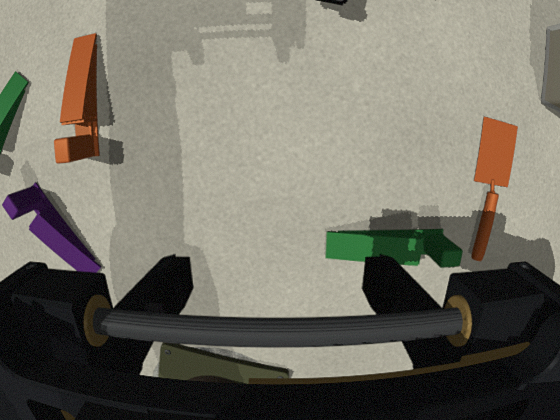

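The wrist view shows the orange shim at the upper left, with its tab base near (150,85). I'm moving above the tab.

```bash
cat >> h.py <<'E'
def wray(s,st,row,col):
    u=np.array([col-s['cx'],row-s['cy']]);rr=np.hypot(*u);th=rr/s['fx'];d=np.array([u[0]/rr*np.sin(th),-u[1]/rr*np.sin(th),-np.cos(th)])
    M=R.from_quat(st['eef_rot']).as_matrix();T=np.array(s['T_tool_cam'])
    return M@T[:3,3]+st['tool_pos'], M@T[:3,:3]@d
def wz(s,st,row,col,z):
    o,d=wray(s,st,row,col);return o+d*(z-o[2])/d[2]
def wproj(s,st,p):
    M=R.from_quat(st['eef_rot']).as_matrix();T=np.array(s['T_tool_cam'])
    c=T[:3,:3].T@(M.T@(np.array(p)-st['tool_pos'])-T[:3,3]);th=np.arctan2(np.hypot(c[0],c[1]),-c[2]);k=s['fx']*th/np.hypot(c[0],c[1])
    return s['cx']+k*c[0],s['cy']-k*c[1]
E
python3 -m jog '[{"translation":[0.19,-0.88,0.3],"twist":-0.28,"claw":100},{"translation":[0.19,-0.88,0.3],"twist":0,"claw":100},{"translation":[0.19,-0.88,0.3],"twist":0,"claw":100},{"translation":[0.19,-0.88,0.3],"twist":0,"claw":100},{"translation":[0.19,-0.88,0.3],"twist":0,"claw":100},{"translation":[0.19,-0.88,0.3],"twist":0,"claw":100},{"translation":[0.2,-0.88,0.3],"twist":0,"claw":100},{"translation":[0,0,0],"twist":0,"claw":100},{"translation":[0,0,0],"twist":0,"claw":100}]'
python3 - <<'E'
from h import *
np.set_printoptions(precision=4,suppress=True)
st=r.get_state();s=r.snapshot('wrist');im=s['img'].copy()
y=np.radians(16.3);c,sn=np.cos(y),np.sin(y);n=np.array([.5142,.2842])
def W(x,yy,z): return [n[0]+c*(x-.0825)-sn*yy,n[1]+sn*(x-.0825)+c*yy,z]
for q in [(.0825,.018,.005),(.0825,-.018,.005),(-.0325,.018,.038),(-.0325,-.018,.038)]+[(-.0675+a,b,.062) for a in(.015,-.015) for b in(.012,-.012)]:
    cv2.circle(im,tuple(int(round(v)) for v in wproj(s,st,W(*q))),3,(0,255,255),1)
save('w2.png',im)
M=R.from_quat(st['eef_rot']).as_matrix();print(st['tool_pos'],np.degrees(np.arctan2(M[1,0],M[0,0])),st['q'])
E
```

```text
clock: 4.55
tool_pos: [0.3678, 0.2333, 0.154]
eef_rot: [0.991, 0.135, -0.0, 0.0]
contact_force: [0.1, -0.6, 0.5]
opening: 1.002
[0.3678 0.2333 0.154 ] 15.471683521803643 [-0.6524  0.6136 -0.0294  2.2061  0.0537  0.323  -2.0281]
```

View pics/w2.png

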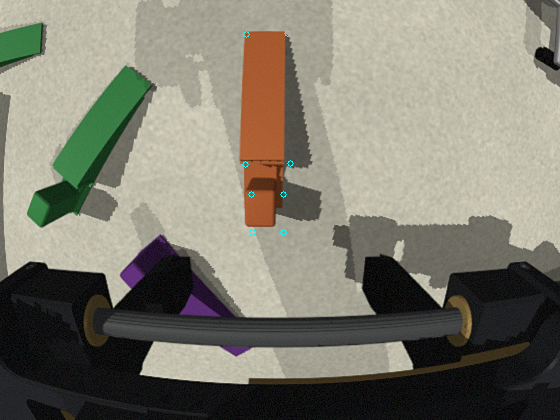

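The overlay matches within about 5 px. The shim's back lies at cols 240–285, row 161, and its nose at cols 247–286, row 31. I'm refining the pose from these.

```bash

python3 - <<'E'
from h import *
np.set_printoptions(precision=4,suppress=True)
st=r.get_state();s=r.snapshot('wrist')
N=(wz(s,st,31,247,.005)+wz(s,st,31,286,.005))/2;B=(wz(s,st,161,240,.038)+wz(s,st,161,285,.038))/2
d=(N-B)[:2];L=np.linalg.norm(d);u=d/L;t=B[:2]-.035*u
print(N,B,L,'yaw',np.degrees(np.arctan2(u[1],u[0])),'tab',t, 'tab by picture',wz(s,st,226,261,.062), 'width',np.linalg.norm(wz(s,st,31,247,.005)-wz(s,st,31,286,.005)))
M=R.from_quat(st['eef_rot']).as_matrix();print((M.T@(np.array([t[0],t[1],.02])-st['tool_pos']))/.04)
E
```

```text
[0.5172 0.2824 0.005 ] [0.4048 0.254  0.038 ] 0.11590815480080581 yaw 14.158175480210256 tab [0.3709 0.2455] tab by picture [0.3592 0.2421 0.062 ] width 0.03479532738224232
[ 0.1682 -0.3253  3.3591]
```

```bash

python3 -m jog '[{"translation":[0.17,-0.33,0],"twist":0.22,"claw":100},{"translation":[0,0,0.65],"twist":0,"claw":100},{"translation":[0,0,0.65],"twist":0,"claw":100},{"translation":[0,0,0.65],"twist":0,"claw":100},{"translation":[0,0,0.65],"twist":0,"claw":100},{"translation":[0,0,0.6],"twist":0,"claw":100},{"translation":[0,0,0],"twist":0,"claw":100},{"translation":[0,0,0],"twist":0,"claw":20},{"translation":[0,0,0],"twist":0,"claw":10},{"translation":[0,0,0],"twist":0,"claw":10},{"translation":[0,0,0],"twist":0,"claw":10},{"translation":[0,0,0],"twist":0,"claw":10},{"translation":[0,0,0],"twist":0,"claw":10},{"translation":[0,0,0],"twist":0,"claw":10}]' 15
python3 - <<'E'
from h import *
np.set_printoptions(precision=4,suppress=True)
st=r.get_state();M=R.from_quat(st['eef_rot']).as_matrix();p=np.array(st['tool_pos']);yaw=np.degrees(np.arctan2(M[1,0],M[0,0]));print(p,yaw,st['opening'],st['contact_force'])
y=np.radians(4.7);f=np.array([.613,-.011]);u=np.array([np.cos(y),np.sin(y)])
g=f-.15*u-.045*u   # tab target, nose 45 mm short of foot
print('tab goal',g,'before twist:',(M.T@np.array([g[0]-p[0],g[1]-p[1],0]))/.04,'twist',(yaw-4.7)/6)
E
```

```text
clock: 5.82
tool_pos: [0.3739, 0.25, 0.0307]
eef_rot: [0.992, 0.123, -0.003, 0.002]
contact_force: [0.7, -0.2, -0.8]
opening: 0.493
[0.3739 0.25   0.0307] 14.112238860661096 0.49272659976964966 [ 0.7326 -0.1648 -0.7817]
tab goal [ 0.4187 -0.027 ] before twist: [-0.6038  6.9876  0.0216] twist 1.568706476776849
```

```bash

python3 -m jog '[{"translation":[0,0,0],"twist":0,"claw":10},{"translation":[0,0,0],"twist":0,"claw":10},{"translation":[0,0,0],"twist":0,"claw":10},{"translation":[0,0,0],"twist":0,"claw":10},{"translation":[0,0,0],"twist":0,"claw":10},{"translation":[0,0,0],"twist":0,"claw":10},{"translation":[0,0,0],"twist":0,"claw":10},{"translation":[0,0,0],"twist":0,"claw":10}]' 15
```

```text
clock: 6.48
tool_pos: [0.3738, 0.2498, 0.0302]
eef_rot: [0.992, 0.123, -0.004, 0.002]
contact_force: [-0.1, 0.0, -0.0]
opening: 0.268
```

The shim is gripped at 23.6 mm. I'm lifting it and carrying it to in front of the foot.

```bash

python3 -m jog '[{"translation":[0,0,-0.5],"twist":0,"claw":10},{"translation":[0,0,-0.5],"twist":0,"claw":10},{"translation":[-0.08,0.5,0],"twist":0,"claw":10},{"translation":[-0.08,0.87,0],"twist":0,"claw":10},{"translation":[-0.08,0.87,0],"twist":0,"claw":10},{"translation":[-0.08,0.87,0],"twist":0,"claw":10},{"translation":[-0.08,0.87,0],"twist":0,"claw":10},{"translation":[-0.08,0.87,0],"twist":0,"claw":10},{"translation":[-0.08,0.87,0],"twist":0,"claw":10},{"translation":[-0.04,0.87,0],"twist":0,"claw":10},{"translation":[0,0.4,0],"twist":0.78,"claw":10},{"translation":[0,0,0],"twist":0.78,"claw":10},{"translation":[0,0,0],"twist":0,"claw":10},{"translation":[0,0,0],"twist":0,"claw":10},{"translation":[0,0,0],"twist":0,"claw":10}]' 
python3 - <<'E'
from h import *
np.set_printoptions(precision=4,suppress=True)
st=r.get_state();M=R.from_quat(st['eef_rot']).as_matrix();p=np.array(st['tool_pos']);yaw=np.degrees(np.arctan2(M[1,0],M[0,0]));print(p,yaw,st['opening'],st['contact_force'])
s=r.snapshot('wrist');save('w3.png',cv2.resize(s['img'][:260,140:420],None,fx=2,fy=2))
for l in('foot_tip','carousel'):
    for d in r.spot_point(l,'wrist')[:2]: print(l,d,wz(s,st,*d['location'],.01))
E
```

```text
clock: 7.73
tool_pos: [0.4147, 0.0045, 0.0715]
eef_rot: [0.999, 0.043, -0.004, 0.002]
contact_force: [0.3, -0.0, -1.0]
opening: 0.27
[0.4147 0.0045 0.0715] 4.9401058851386175 0.27028887041841815 [ 0.3291 -0.0177 -1.0301]
```

View pics/w3.png

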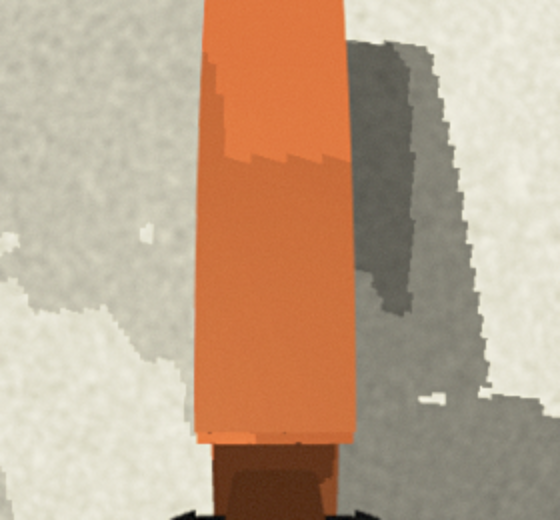

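The shim is held straight, but it hides the foot. I'll set it down, release it and look from higher up.

```bash

python3 -m jog '[{"translation":[0.04,0.8,0],"twist":0,"claw":10},{"translation":[0,0,0],"twist":0,"claw":10},{"translation":[0,0,0.4],"twist":0,"claw":10},{"translation":[0,0,0.4],"twist":0,"claw":10},{"translation":[0,0,0.2],"twist":0,"claw":10},{"translation":[0,0,0],"twist":0,"claw":10},{"translation":[0,0,0],"twist":0,"claw":70},{"translation":[0,0,0],"twist":0,"claw":70},{"translation":[0,0,0],"twist":0,"claw":70},{"translation":[0,0,0],"twist":0,"claw":70},{"translation":[0,0,-0.5],"twist":0,"claw":70},{"translation":[-0.5,0,-0.8],"twist":0,"claw":0},{"translation":[-0.5,0,-0.8],"twist":0,"claw":0},{"translation":[-0.4,0,-0.9],"twist":0,"claw":0},{"translation":[0,0,-0.9],"twist":0,"claw":0},{"translation":[0,0,0],"twist":0,"claw":0},{"translation":[0,0,0],"twist":0,"claw":0}]' 
python3 - <<'E'
from h import *
np.set_printoptions(precision=4,suppress=True)
st=r.get_state();M=R.from_quat(st['eef_rot']).as_matrix();p=np.array(st['tool_pos']);yaw=np.degrees(np.arctan2(M[1,0],M[0,0]));print(p,yaw,st['opening'],st['contact_force'])
s=r.snapshot('wrist');save('w4.png',cv2.resize(s['img'][:260,140:420],None,fx=2,fy=2))
for l in('foot_tip','carousel'):
    for d in r.spot_point(l,'wrist')[:2]: print(l,d,wz(s,st,*d['location'],.01))
E
```

```text
clock: 9.3
tool_pos: [0.3728, -0.0332, 0.1978]
eef_rot: [0.999, 0.04, -0.008, 0.002]
contact_force: [-0.9, -0.3, -0.1]
opening: 0.222
[ 0.3728 -0.0332  0.1978] 4.635941826594944 0.22200624294211388 [-0.8749 -0.3485 -0.0779]
```

View pics/w4.png

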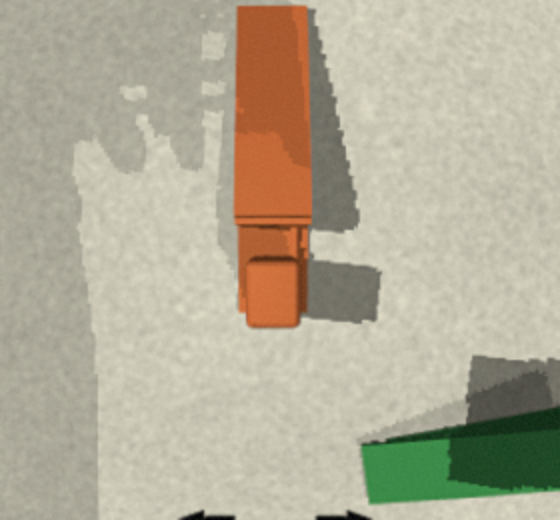

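The shim stands flat and straight, nose at the top edge (272,5), with its tab top around (272,292). The foot is just out of view, so I'm moving forward.

```bash

python3 -m jog '[{"translation":[0.9,0,-0.3],"twist":0,"claw":0},{"translation":[0.9,0,-0.3],"twist":0,"claw":0},{"translation":[0,0,0],"twist":0,"claw":0},{"translation":[0,0,0],"twist":0,"claw":0},{"translation":[0,0,0],"twist":0,"claw":0}]' 
python3 - <<'E'
from h import *
np.set_printoptions(precision=4,suppress=True)
st=r.get_state();M=R.from_quat(st['eef_rot']).as_matrix();p=np.array(st['tool_pos']);yaw=np.degrees(np.arctan2(M[1,0],M[0,0]));print(p,yaw,st['opening'],st['contact_force'])
s=r.snapshot('wrist');save('w5.png',cv2.resize(s['img'][:260,140:420],None,fx=2,fy=2))
for l in('foot_tip','carousel'):
    for d in r.spot_point(l,'wrist')[:2]: print(l,d,wz(s,st,*d['location'],.01))
import pickle;pickle.dump((st,{k:s[k] for k in s}),open('w5.pkl','wb'))
E
```

```text
clock: 9.87
tool_pos: [0.4429, -0.0267, 0.2173]
eef_rot: [0.999, 0.042, -0.012, 0.002]
contact_force: [-1.3, -1.1, -0.1]
opening: 0.006
[ 0.4429 -0.0267  0.2173] 4.788499594624926 0.006081093835637269 [-1.2835 -1.0613 -0.0783]
foot_tip {'location': [28.8, 275.3], 'confidence': 0.71} [ 0.6124 -0.0108  0.01  ]
carousel {'location': [32.5, 273.4], 'confidence': 0.96} [ 0.608  -0.0091  0.01  ]
```

View pics/w5.png

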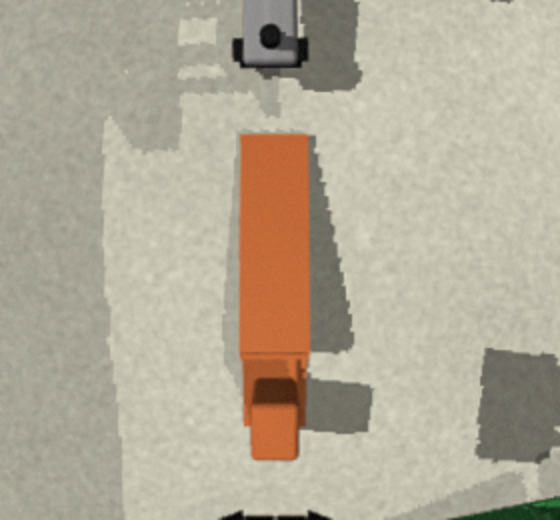

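The shim nose is at crop (274,134) and its back at (274,352). The roller is centred at (270,50). They're nearly in line, so I'm computing the offset.

```bash

python3 - <<'E'
from h import *
import pickle
np.set_printoptions(precision=4,suppress=True)
st,s=pickle.load(open('w5.pkl','rb'))
q=lambda c,rw,z: wz(s,st,rw/2,c/2+140,z)
N=(q(240,134,.005)+q(308,134,.005))/2;B=(q(240,352,.038)+q(309,352,.038))/2
u=(N-B)[:2];L=np.linalg.norm(u);u/=L;v=np.array([-u[1],u[0]])
F=(q(233,52,.018)+q(307,52,.018))/2
print(N,B,L,'yaw',np.degrees(np.arctan2(u[1],u[0])),'foot',F,'in shim: ahead of nose',(F-N)[:2]@u,'side',(F-N)[:2]@v, 'roller w',np.linalg.norm(q(233,52,.018)-q(307,52,.018)))
rear=N[:2]-u*.165;g=np.r_[rear-u*.030,.015];print('rear',rear,'goal',g)
st=r.get_state();M=R.from_quat(st['eef_rot']).as_matrix();print((M.T@(g-st['tool_pos']))/.04,st['tool_pos'],np.degrees(np.arctan2(M[1,0],M[0,0])))
E
```

```text
[ 0.5706 -0.0161  0.005 ] [ 0.4571 -0.0259  0.038 ] 0.11394509817363097 yaw 4.906304038543162 foot [ 0.6136 -0.0104  0.018 ] in shim: ahead of nose 0.04331410825313236 side 0.0020548569142427122 roller w 0.038175226350076016
rear [ 0.4062 -0.0302] goal [ 0.3763 -0.0328  0.015 ]
[-1.5419 -0.0111  5.1089] [ 0.4425 -0.0269  0.2179] 4.80059646196723
```

```bash

python3 -m jog '[{"translation":[-0.7,0,0.3],"twist":0,"claw":0},{"translation":[-0.6,0,0.5],"twist":0,"claw":0},{"translation":[0,0,0.9],"twist":0,"claw":0},{"translation":[0,0,0.9],"twist":0,"claw":0},{"translation":[0,0,0.9],"twist":0,"claw":0},{"translation":[0,0,0.8],"twist":0,"claw":0},{"translation":[0,0,0.6],"twist":0,"claw":0},{"translation":[0,0,0],"twist":0,"claw":0},{"translation":[0,0,0],"twist":0,"claw":0},{"translation":[0,0,0],"twist":0,"claw":0}]' 
python3 - <<'E'
from h import *
np.set_printoptions(precision=4,suppress=True)
st=r.get_state();M=R.from_quat(st['eef_rot']).as_matrix();p=np.array(st['tool_pos']);print(p,M,np.degrees(np.arctan2(M[1,0],M[0,0])),st['q'])
y=np.radians(4.9);u=np.array([np.cos(y),np.sin(y)]);e=p[:2]-[.4062,-.0302];print('behind',-e@u,'side',e@[-u[1],u[0]])
E
```

```text
clock: 10.85
tool_pos: [0.4022, -0.0328, 0.0486]
eef_rot: [0.999, 0.041, -0.02, -0.0]
contact_force: [0.2, -0.5, -0.5]
opening: 0.006
[ 0.4022 -0.0328  0.0486] [[ 0.9959  0.0811 -0.0405]
 [ 0.0812 -0.9967 -0.0007]
 [-0.0404 -0.0026 -0.9992]] 4.660295011549219 [ 0.0003  0.8472 -0.0528  2.3173  1.1289  0.0429 -2.6543]
behind 0.004255250842662622 side -0.0022486335641591117
```

The reach limit, with q6 near its lower stop, halted the descent at z = 0.049 with the fingers at the tab's rear. Nothing is pressing. I'll push the free shim forward a little at this height, where the reach is better, and then go lower.

```bash

python3 -m jog '[{"translation":[0.1,0,0],"twist":0,"claw":0},{"translation":[0.1,0,0],"twist":0,"claw":0},{"translation":[0.1,0,0],"twist":0,"claw":0},{"translation":[0.1,0,0],"twist":0,"claw":0},{"translation":[0,0,0],"twist":0,"claw":0}]' 
cat > st.py <<'E'
from h import *
np.set_printoptions(precision=4,suppress=True)
st=r.get_state();M=R.from_quat(st['eef_rot']).as_matrix();p=np.array(st['tool_pos']);print(p,M[:,2],'yaw',np.degrees(np.arctan2(M[1,0],M[0,0])),st['q'],st['contact_force'])
y=np.radians(4.9);u=np.array([np.cos(y),np.sin(y)]);e=p[:2]-[.6136,-.0104];print('along from foot',e@u,'side',e@[-u[1],u[0]])
E
python3 st.py
```

```text
clock: 11.27
tool_pos: [0.4191, -0.0321, 0.0487]
eef_rot: [0.999, 0.04, -0.019, -0.001]
contact_force: [-0.3, -0.9, -0.2]
opening: 0.012
[ 0.4191 -0.0321  0.0487] [-0.0381 -0.0003 -0.9993] yaw 4.573511034744143 [ 0.0833  0.8483 -0.1876  2.2657  1.0798  0.1577 -2.6125] [-0.2779 -0.8643 -0.2149]
along from foot -0.19559336032376834 side -0.005013551630095928
```

```bash

python3 -m jog '[{"translation":[-0.1,-0.08,0],"twist":0,"claw":0},{"translation":[0,0,0.2],"twist":0,"claw":0},{"translation":[0,0,0.2],"twist":0,"claw":0},{"translation":[0,0,0.2],"twist":0,"claw":0},{"translation":[0,0,0],"twist":0,"claw":0},{"translation":[0,0,0],"twist":0,"claw":0}]' 
python3 st.py
```

```text
clock: 11.77
tool_pos: [0.4171, -0.0292, 0.0266]
eef_rot: [0.999, 0.04, -0.023, -0.001]
contact_force: [-0.2, -0.1, -0.3]
opening: 0.002
[ 0.4171 -0.0292  0.0266] [-0.0463 -0.0003 -0.9989] yaw 4.613094140623132 [-0.0075  0.8985 -0.0511  2.2715  1.1233  0.0427 -2.6545] [-0.2029 -0.056  -0.3244]
along from foot -0.19738095012412563 side -0.001965856251532453
```

```bash

python3 -m jog '[{"translation":[0.1,0,0],"twist":0,"claw":0},{"translation":[0.1,0,0],"twist":0,"claw":0},{"translation":[0.1,0,0],"twist":0,"claw":0},{"translation":[0,0,0],"twist":0,"claw":0},{"translation":[0,0,0],"twist":0,"claw":0}]' 
python3 st.py
```

```text
clock: 12.18
tool_pos: [0.429, -0.0285, 0.0261]
eef_rot: [0.999, 0.04, -0.023, -0.001]
contact_force: [0.6, 0.6, 0.6]
opening: 0.006
[ 0.429  -0.0285  0.0261] [-0.0461 -0.0006 -0.9989] yaw 4.616899585255384 [ 0.0532  0.8993 -0.1508  2.2339  1.0946  0.1311 -2.6279] [0.6132 0.6274 0.5851]
along from foot -0.18547577915826371 side -0.002302677867132164
```

The tool leans 0.046 rad, so contact is high on the tab, but a moment estimate says the shim stays flat. I'll build a ball reader, calibrated on the start pictures where the ball is at -0.028, and then push.

```bash
cat > ball.py <<'E'
from h import *
from scipy.optimize import minimize_scalar
y=np.radians(4.75);u=np.array([np.cos(y),np.sin(y),0]);P=np.array([.6136,-.0104,0])+.24*u+[0,0,.045]
def p3(b):
    t=b/.7;x,z=-.06+b,.182   # level-frame from pivot; t>0 = front up
    return P+u*(x*np.cos(t)+z*np.sin(t))+np.array([0,0,-x*np.sin(t)+z*np.cos(t)])
def red(img,box):
    a,b,c,d=box;w=img[a:b,c:d].astype(float);w=np.clip(w[...,0]-2.0*w[...,1],0,None)*(w[...,0]>70)*(w[...,1]<.35*w[...,0])
    yy,xx=np.mgrid[a:b,c:d];return np.array([(w*yy).sum(),(w*xx).sum()])/w.sum(),(w>0).sum()
BX={'scene':(228,290,185,225),'top':(95,155,295,325)}
out=[]
for c in('scene','top'):
    s=r.snapshot(c);i0=cv2.imread(f'pics/{c}0.png')[...,::-1]
    m0,n0=red(i0,BX[c]);m,n=red(s['img'],BX[c]);off=m0-np.array(proj(s,p3(-.028)))
    f=lambda b:np.sum((np.array(proj(s,p3(b)))+off-m)**2)
    q=minimize_scalar(f,bounds=(-.05,.05),method='bounded');out.append(q.x);print(c,'px0',m0.round(1),n0,'px',m.round(1),n,'off',off.round(1),'ball mm',round(q.x*1e3,1),'res px',round(q.fun**.5,2))
E
python3 ball.py
python3 -m jog '[{"translation":[0.05,0,0],"twist":0,"claw":0},{"translation":[0.05,0,0],"twist":0,"claw":0},{"translation":[0.05,0,0],"twist":0,"claw":0},{"translation":[0.05,0,0],"twist":0,"claw":0},{"translation":[0.05,0,0],"twist":0,"claw":0},{"translation":[0.05,0,0],"twist":0,"claw":0},{"translation":[0.05,0,0],"twist":0,"claw":0},{"translation":[0.05,0,0],"twist":0,"claw":0},{"translation":[0.05,0,0],"twist":0,"claw":0},{"translation":[0.05,0,0],"twist":0,"claw":0},{"translation":[0.05,0,0],"twist":0,"claw":0},{"translation":[0.05,0,0],"twist":0,"claw":0},{"translation":[0.05,0,0],"twist":0,"claw":0},{"translation":[0.05,0,0],"twist":0,"claw":0},{"translation":[0.05,0,0],"twist":0,"claw":0},{"translation":[0.05,0,0],"twist":0,"claw":0},{"translation":[0.05,0,0],"twist":0,"claw":0},{"translation":[0.05,0,0],"twist":0,"claw":0},{"translation":[0.05,0,0],"twist":0,"claw":0},{"translation":[0.05,0,0],"twist":0,"claw":0}]' 
python3 st.py; python3 ball.py
```

```text
scene px0 [249.  207.4] 7 px [248.9 207.3] 7 off [0.8 0.3] ball mm -28.0 res px 0.06
top px0 [131.6 309.6] 8 px [131.6 309.5] 7 off [ 1.  -0.2] ball mm -28.1 res px 0.09
clock: 13.95
tool_pos: [0.4666, -0.0258, 0.0238]
eef_rot: [0.999, 0.041, -0.025, 0.001]
contact_force: [-7.5, -0.2, 6.5]
opening: 0.007
[ 0.4666 -0.0258  0.0238] [-0.0507 -0.0033 -0.9987] yaw 4.698131574787044 [ 0.1574  0.9234 -0.3304  2.1144  0.9743  0.3189 -2.499 ] [-7.4774 -0.2326  6.5426]
along from foot -0.14772787469196688 side -0.0027684582636422657
scene px0 [249.  207.4] 7 px [249.1 207.3] 8 off [0.8 0.3] ball mm -27.7 res px 0.05
top px0 [131.6 309.6] 8 px [131.6 309.6] 8 off [ 1.  -0.2] ball mm -28.0 res px 0.01
```

The ball is unmoved as expected, but the finger bears down about 6 N through friction. I'm backing off briefly to relieve it, then pushing exactly level.

```bash

python3 -m jog '[{"translation":[-0.15,0,0],"twist":0,"claw":0},{"translation":[0,0,0],"twist":0,"claw":0},{"translation":[0,0,-0.05],"twist":0,"claw":0},{"translation":[0.05,0,-0.003],"twist":0,"claw":0},{"translation":[0.05,0,-0.003],"twist":0,"claw":0},{"translation":[0.05,0,-0.003],"twist":0,"claw":0},{"translation":[0.05,0,-0.003],"twist":0,"claw":0},{"translation":[0.05,0,-0.003],"twist":0,"claw":0},{"translation":[0.05,0,-0.003],"twist":0,"claw":0},{"translation":[0.05,0,-0.003],"twist":0,"claw":0},{"translation":[0.05,0,-0.003],"twist":0,"claw":0}]' 
python3 st.py
```

```text
clock: 14.97
tool_pos: [0.4751, -0.0253, 0.0262]
eef_rot: [0.999, 0.041, -0.027, 0.001]
contact_force: [-7.6, -0.6, 5.3]
opening: 0.004
[ 0.4751 -0.0253  0.0262] [-0.0537 -0.0042 -0.9985] yaw 4.702211864367559 [ 0.1777  0.926  -0.3664  2.0858  0.9434  0.3629 -2.465 ] [-7.6098 -0.6062  5.311 ]
along from foot -0.13931479257693874 side -0.0030441950018243735
```

```bash

python3 -m jog '[{"translation":[0.05,0,-0.003],"twist":0,"claw":0},{"translation":[0.05,0,-0.003],"twist":0,"claw":0},{"translation":[0.05,0,-0.003],"twist":0,"claw":0},{"translation":[0.05,0,-0.003],"twist":0,"claw":0}]' 
python3 st.py; python3 ball.py
```

```text
clock: 15.3
tool_pos: [0.4823, -0.0248, 0.0262]
eef_rot: [0.999, 0.041, -0.028, 0.001]
contact_force: [-10.0, 0.2, 7.2]
opening: 0.004
[ 0.4823 -0.0248  0.0262] [-0.0551 -0.0046 -0.9985] yaw 4.706732157310624 [ 0.1882  0.9315 -0.3864  2.0627  0.9252  0.39   -2.4435] [-9.9599  0.2411  7.1555]
along from foot -0.1320561836550132 side -0.003143406591535969
scene px0 [249.  207.4] 7 px [249.  207.4] 7 off [0.8 0.3] ball mm -27.9 res px 0.01
top px0 [131.6 309.6] 8 px [131.6 309.6] 8 off [ 1.  -0.2] ball mm -28.0 res px 0.01
```

```bash

python3 -m jog '[{"translation":[0.05,0,-0.02],"twist":0,"claw":0},{"translation":[0.05,0,-0.02],"twist":0,"claw":0},{"translation":[0.05,0,-0.02],"twist":0,"claw":0},{"translation":[0.05,0,-0.02],"twist":0,"claw":0},{"translation":[0.05,0,-0.01],"twist":0,"claw":0}]' 
python3 st.py; python3 ball.py|cut -c1-5,60-
python3 - <<'E'
from h import *
s=r.snapshot('scene');a=cv2.resize(s['img'][200:270,180:290],None,fx=7,fy=7,interpolation=cv2.INTER_CUBIC);save('p1.png',a)
E
```

```text
clock: 15.82
tool_pos: [0.493, -0.0239, 0.0289]
eef_rot: [0.999, 0.041, -0.027, 0.001]
contact_force: [-6.7, 0.3, 0.3]
opening: 0.006
[ 0.493  -0.0239  0.0289] [-0.0546 -0.0039 -0.9985] yaw 4.6972850114932125 [ 0.2033  0.9348 -0.415   2.0307  0.8986  0.4282 -2.4123] [-6.6611  0.3111  0.3275]
along from foot -0.12131954330146758 side -0.0031200751463034467
sceneball mm -27.9 res px 0.02
top pball mm -27.7 res px 0.13
```

View pics/p1.png

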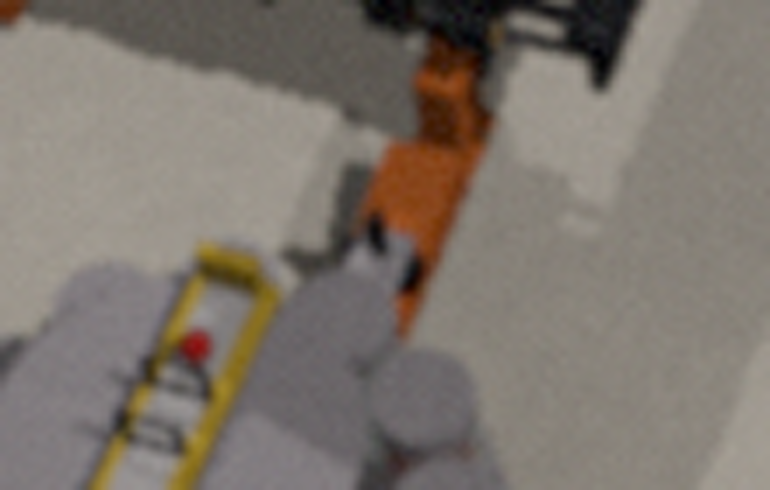

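The shim runs under the roller and is well centred. The downward force is now about 0. I'm continuing in small steps.

```bash

python3 -m jog '[{"translation":[0.05,0,-0.006],"twist":0,"claw":0},{"translation":[0.05,0,-0.006],"twist":0,"claw":0},{"translation":[0.05,0,-0.006],"twist":0,"claw":0},{"translation":[0.05,0,-0.006],"twist":0,"claw":0},{"translation":[0.05,0,-0.006],"twist":0,"claw":0}]' 
python3 st.py; python3 ball.py|cut -c1-5,60-
```

```text
clock: 16.38
tool_pos: [0.5027, -0.023, 0.0294]
eef_rot: [0.999, 0.041, -0.028, 0.001]
contact_force: [-7.6, -0.0, -0.5]
opening: 0.005
[ 0.5027 -0.023   0.0294] [-0.0553 -0.0039 -0.9985] yaw 4.706296592499091 [ 0.2129  0.9415 -0.4351  2.0007  0.8788  0.459  -2.3876] [-7.5729 -0.0383 -0.4671]
along from foot -0.11156784268949096 side -0.0030908570090070007
sceneball mm -25.9 res px 0.02
top pball mm -25.4 res px 0.07
```

```bash

python3 -m jog '[{"translation":[0.05,0,-0.004],"twist":0,"claw":0},{"translation":[0.05,0,-0.004],"twist":0,"claw":0},{"translation":[0.05,0,-0.004],"twist":0,"claw":0},{"translation":[0.05,0,-0.004],"twist":0,"claw":0},{"translation":[0.05,0,-0.004],"twist":0,"claw":0},{"translation":[0.05,0,-0.004],"twist":0,"claw":0},{"translation":[0.05,0,-0.004],"twist":0,"claw":0},{"translation":[0,0,0],"twist":0,"claw":0},{"translation":[0,0,0],"twist":0,"claw":0},{"translation":[0,0,0],"twist":0,"claw":0},{"translation":[0,0,0],"twist":0,"claw":0},{"translation":[0,0,0],"twist":0,"claw":0},{"translation":[0,0,0],"twist":0,"claw":0},{"translation":[0,0,0],"twist":0,"claw":0},{"translation":[0,0,0],"twist":0,"claw":0},{"translation":[0,0,0],"twist":0,"claw":0},{"translation":[0,0,0],"twist":0,"claw":0}]' 
python3 st.py; python3 ball.py|cut -c1-5,60-
```

```text
clock: 17.9
tool_pos: [0.5176, -0.0216, 0.0298]
eef_rot: [0.999, 0.041, -0.027, 0.001]
contact_force: [-5.7, 0.7, -1.8]
opening: 0.006
[ 0.5176 -0.0216  0.0298] [-0.0537 -0.0032 -0.9986] yaw 4.703304341023283 [ 0.223   0.9519 -0.4586  1.9573  0.8553  0.4977 -2.3563] [-5.6993  0.7108 -1.7663]
along from foot -0.0966189164280926 side -0.002974226206806164
sceneball mm -6.9 res px 0.1
top pball mm -5.4 res px 0.16
```

```bash

python3 -m jog '[{"translation":[0.05,0,-0.002],"twist":0,"claw":0},{"translation":[0.05,0,-0.002],"twist":0,"claw":0},{"translation":[0.05,0,-0.002],"twist":0,"claw":0},{"translation":[0,0,0],"twist":0,"claw":0},{"translation":[0,0,0],"twist":0,"claw":0},{"translation":[0,0,0],"twist":0,"claw":0},{"translation":[0,0,0],"twist":0,"claw":0},{"translation":[0,0,0],"twist":0,"claw":0},{"translation":[0,0,0],"twist":0,"claw":0},{"translation":[0,0,0],"twist":0,"claw":0},{"translation":[0,0,0],"twist":0,"claw":0},{"translation":[0,0,0],"twist":0,"claw":0},{"translation":[0,0,0],"twist":0,"claw":0},{"translation":[0,0,0],"twist":0,"claw":0},{"translation":[0,0,0],"twist":0,"claw":0},{"translation":[0,0,0],"twist":0,"claw":0},{"translation":[0,0,0],"twist":0,"claw":0},{"translation":[0,0,0],"twist":0,"claw":0}]' 
python3 st.py; python3 ball.py|cut -c1-5,60-
python3 - <<'E'
from h import *
k=lambda i,a,b,c,d:cv2.resize(i[a:b,c:d],(400,400),interpolation=cv2.INTER_CUBIC)
s=r.snapshot('scene')['img'];t=r.snapshot('top')['img']
save('p2.png',np.hstack([k(s,225,295,175,245),k(t,95,155,280,340)]))
E
```

```text
clock: 19.5
tool_pos: [0.5237, -0.021, 0.0297]
eef_rot: [0.999, 0.041, -0.027, 0.0]
contact_force: [-5.8, 0.3, -2.3]
opening: 0.005
[ 0.5237 -0.021   0.0297] [-0.0535 -0.003  -0.9986] yaw 4.703210370927379 [ 0.2264  0.9569 -0.4673  1.939   0.8461  0.5134 -2.3437] [-5.8153  0.2542 -2.2944]
along from foot -0.09050592090908821 side -0.0029116266873154533
scene ball mm -0.4 res px 0.08
top p ball mm 0.5 res px 0.1
```

View pics/p2.png

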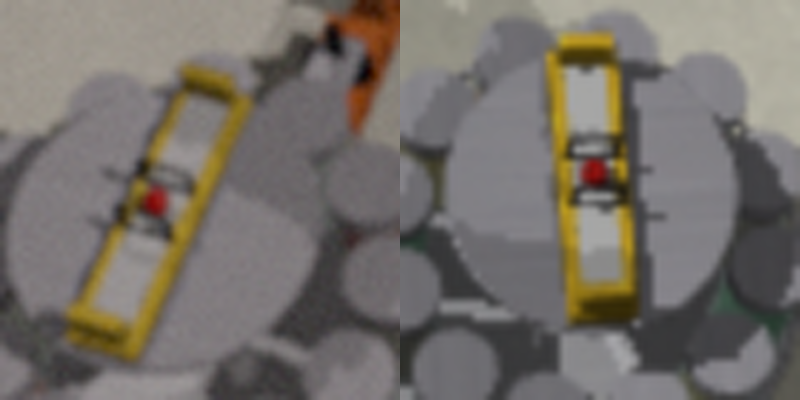

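The ball is centred between the rings in both views (scene crop (155,200), top crop (595,172)). I'm backing off gently and letting it settle.

```bash

python3 -m jog '[{"translation":[-0.05,0,0],"twist":0,"claw":0},{"translation":[-0.1,0,0],"twist":0,"claw":0},{"translation":[-0.2,0,0],"twist":0,"claw":0},{"translation":[-0.3,0,0],"twist":0,"claw":0},{"translation":[-0.4,0,0],"twist":0,"claw":0},{"translation":[0,0,-0.5],"twist":0,"claw":0},{"translation":[0,0,-0.8],"twist":0,"claw":0},{"translation":[0,0,-0.8],"twist":0,"claw":0},{"translation":[0,0,0],"twist":0,"claw":0},{"translation":[0,0,0],"twist":0,"claw":0},{"translation":[0,0,0],"twist":0,"claw":0},{"translation":[0,0,0],"twist":0,"claw":0},{"translation":[0,0,0],"twist":0,"claw":0},{"translation":[0,0,0],"twist":0,"claw":0},{"translation":[0,0,0],"twist":0,"claw":0},{"translation":[0,0,0],"twist":0,"claw":0},{"translation":[0,0,0],"twist":0,"claw":0},{"translation":[0,0,0],"twist":0,"claw":0},{"translation":[0,0,0],"twist":0,"claw":0},{"translation":[0,0,0],"twist":0,"claw":0}]' 
python3 st.py; python3 ball.py|cut -c1-5,60-
python3 - <<'E'
from h import *
s=r.snapshot('scene')['img'];w=r.snapshot('wrist')['img']
save('p3.png',np.hstack([cv2.resize(s[200:290,180:280],(400,360),interpolation=cv2.INTER_CUBIC),cv2.resize(w[:252,140:420],(400,360))]))
E
```

```text
clock: 21.37
tool_pos: [0.489, -0.0238, 0.1166]
eef_rot: [0.999, 0.041, -0.024, 0.0]
contact_force: [-0.7, -0.9, -0.1]
opening: 0.005
[ 0.489  -0.0238  0.1166] [-0.0471 -0.002  -0.9989] yaw 4.691153627264479 [ 0.3012  0.7909 -0.5748  2.0183  0.74    0.6031 -2.2796] [-0.6869 -0.8714 -0.0687]
along from foot -0.12530382453580988 side -0.0027561677620997274
scene ball mm -5.2 res px 0.06
top pball mm -3.6 res px 0.24
```

View pics/p3.png

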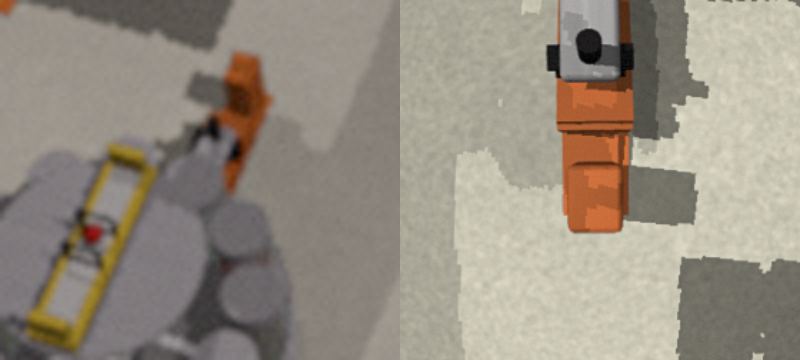

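After release the ball settled back to about -4.4 mm: scene reads -5.2, top -3.6. The shim is centred and released, with nothing else disturbed. It needs about 5 mm more, so I'm going back behind the tab.

```bash

python3 -m jog '[{"translation":[0,0,0.8],"twist":0,"claw":0},{"translation":[0,0,0.8],"twist":0,"claw":0},{"translation":[0,0,0.6],"twist":0,"claw":0},{"translation":[0.3,0,-0.015],"twist":0,"claw":0},{"translation":[0.3,0,-0.015],"twist":0,"claw":0},{"translation":[0.1,0,-0.005],"twist":0,"claw":0},{"translation":[0,0,0],"twist":0,"claw":0},{"translation":[0,0,0],"twist":0,"claw":0}]' 
python3 st.py
```

```text
clock: 22.23
tool_pos: [0.5125, -0.0218, 0.0289]
eef_rot: [0.999, 0.041, -0.024, 0.0]
contact_force: [-0.3, 0.6, 0.6]
opening: 0.005
[ 0.5125 -0.0218  0.0289] [-0.0472 -0.0019 -0.9989] yaw 4.675921374201772 [ 0.2181  0.9477 -0.447   1.9792  0.8788  0.4719 -2.3829] [-0.3134  0.6164  0.6463]
along from foot -0.10171181029223213 side -0.002719736562152254
```

```bash

python3 -m jog '[{"translation":[0.05,0,-0.002],"twist":0,"claw":0},{"translation":[0.05,0,-0.002],"twist":0,"claw":0},{"translation":[0.05,0,-0.002],"twist":0,"claw":0},{"translation":[0.05,0,-0.002],"twist":0,"claw":0},{"translation":[0.05,0,-0.002],"twist":0,"claw":0},{"translation":[0.05,0,-0.002],"twist":0,"claw":0},{"translation":[0.05,0,-0.002],"twist":0,"claw":0},{"translation":[0,0,0],"twist":0,"claw":0},{"translation":[0,0,0],"twist":0,"claw":0},{"translation":[0,0,0],"twist":0,"claw":0},{"translation":[0,0,0],"twist":0,"claw":0},{"translation":[0,0,0],"twist":0,"claw":0},{"translation":[0,0,0],"twist":0,"claw":0},{"translation":[0,0,0],"twist":0,"claw":0},{"translation":[0,0,0],"twist":0,"claw":0}]' 
python3 st.py; python3 ball.py|cut -c1-5,60-
```

```text
clock: 23.48
tool_pos: [0.5226, -0.0211, 0.0285]
eef_rot: [0.999, 0.041, -0.027, 0.001]
contact_force: [-8.2, 0.5, 6.6]
opening: 0.001
[ 0.5226 -0.0211  0.0285] [-0.0546 -0.004  -0.9985] yaw 4.735283810004561 [ 0.2269  0.9591 -0.4689  1.9414  0.8542  0.5134 -2.3516] [-8.1811  0.4858  6.6166]
along from foot -0.09162821303134598 side -0.0028536025134257683
scene ball mm -5.2 res px 0.09
top pball mm -3.3 res px 0.26
```

```bash

python3 -m jog '[{"translation":[0.05,0,-0.015],"twist":0,"claw":0},{"translation":[0.05,0,-0.01],"twist":0,"claw":0},{"translation":[0.05,0,-0.005],"twist":0,"claw":0},{"translation":[0,0,0],"twist":0,"claw":0},{"translation":[0,0,0],"twist":0,"claw":0},{"translation":[0,0,0],"twist":0,"claw":0},{"translation":[0,0,0],"twist":0,"claw":0},{"translation":[0,0,0],"twist":0,"claw":0},{"translation":[0,0,0],"twist":0,"claw":0},{"translation":[0,0,0],"twist":0,"claw":0},{"translation":[0,0,0],"twist":0,"claw":0},{"translation":[0,0,0],"twist":0,"claw":0},{"translation":[0,0,0],"twist":0,"claw":0},{"translation":[0,0,0],"twist":0,"claw":0}]' 
python3 st.py; python3 ball.py|cut -c1-5,60-
```

```text
clock: 24.75
tool_pos: [0.5289, -0.0206, 0.0287]
eef_rot: [0.999, 0.041, -0.027, 0.001]
contact_force: [-6.4, 0.2, -0.3]
opening: 0.002
[ 0.5289 -0.0206  0.0287] [-0.0545 -0.0036 -0.9985] yaw 4.7264151885732275 [ 0.2308  0.9638 -0.4782  1.9222  0.8441  0.5302 -2.3377] [-6.3604  0.2203 -0.3342]
along from foot -0.085268484627301 side -0.0029377230711493153
sceneball mm -0.2 res px 0.06
top pball mm 1.1 res px 0.1
```

The shim has moved on about 5 mm with almost no vertical force, and the ball reads about +0.5. I'm releasing and settling.

```bash

python3 -m jog '[{"translation":[-0.05,0,0],"twist":0,"claw":0},{"translation":[-0.1,0,0.005],"twist":0,"claw":0},{"translation":[-0.2,0,0.01],"twist":0,"claw":0},{"translation":[-0.3,0,0],"twist":0,"claw":0},{"translation":[-0.4,0,0],"twist":0,"claw":0},{"translation":[0,0,-0.5],"twist":0,"claw":0},{"translation":[0,0,-0.8],"twist":0,"claw":0},{"translation":[0,0,-0.8],"twist":0,"claw":0},{"translation":[0,0,0],"twist":0,"claw":0},{"translation":[0,0,0],"twist":0,"claw":0},{"translation":[0,0,0],"twist":0,"claw":0},{"translation":[0,0,0],"twist":0,"claw":0},{"translation":[0,0,0],"twist":0,"claw":0},{"translation":[0,0,0],"twist":0,"claw":0},{"translation":[0,0,0],"twist":0,"claw":0},{"translation":[0,0,0],"twist":0,"claw":0},{"translation":[0,0,0],"twist":0,"claw":0},{"translation":[0,0,0],"twist":0,"claw":0},{"translation":[0,0,0],"twist":0,"claw":0},{"translation":[0,0,0],"twist":0,"claw":0}]' 
python3 st.py; python3 ball.py|cut -c1-5,60-;python3 ball.py|cut -c1-5,60-
python3 - <<'E'
from h import *
k=lambda i,a,b,c,d:cv2.resize(i[a:b,c:d],(400,400),interpolation=cv2.INTER_CUBIC)
s=r.snapshot('scene')['img'];t=r.snapshot('top')['img'];w=r.snapshot('wrist')['img']
save('p4.png',np.hstack([k(s,225,295,175,245),k(w,0,200,180,380)]))
E
```

```text
clock: 26.52
tool_pos: [0.4949, -0.0233, 0.1148]
eef_rot: [0.999, 0.041, -0.024, 0.0]
contact_force: [-0.2, 0.3, -0.2]
opening: 0.005
[ 0.4949 -0.0233  0.1148] [-0.0472 -0.002  -0.9989] yaw 4.692635813498363 [ 0.3027  0.8001 -0.5809  2.002   0.7417  0.6147 -2.2777] [-0.1631  0.2967 -0.1801]
along from foot -0.11939999838658932 side -0.002748331555350139
scene ball mm 0.6 res px 0.14
top pball mm 1.3 res px 0.0
scene ball mm 0.5 res px 0.15
top pball mm 1.3 res px 0.0
```

View pics/p4.png

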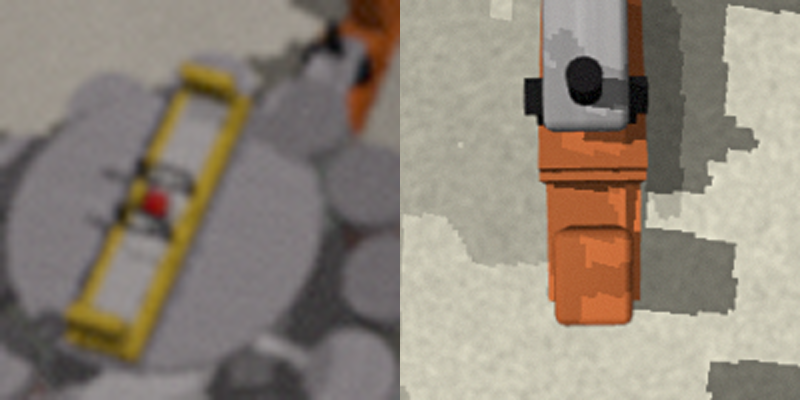

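The ball is centred and still, at about +1 mm. The roller is on the slope within about 3 mm of the shim's centre line, and the gripper is clear. I'm handing the job in.

```bash
python3 -c "from plant import r;print(r.finish_job())"
```

```text
the job is handed in; nothing more can be done
None
```

I slid the orange shim thin end first under the middle of the front foot. The ball now rests between its rings, and I handed the job in at about 27 s. No verdict was reported.

**How it went:**
- I carried the shim over by its tab, set it flat about 45 mm short of the foot and let go.
- I pushed it from behind the tab with shut fingers, in small steps.
- After the first release the ball fell back to about -4.4 mm, so I pushed about 5 mm further and released again.

**Last checks, after the second release:**
- **Ball:** still, at +0.5 mm by the scene camera and +1.3 mm by the top camera. The two views differed by 0.7 to 2 mm near level.
- **Foot:** on the slope, about 3 mm off the shim's centre line.
- **Gripper:** well clear, with about 0 N on the tool.

**What went less than ideally:**
- **Tool tilt:** the arm hit a joint limit close to its base, so the tool stayed tilted about 0.05 rad during the push. It bore down on the shim with up to about 7 N at times, and I relieved that on the way.
- **Not measured directly:** the shim's flatness was judged only from the pictures. The forces between shim, carousel and shelf were only estimated, at well below their limits.
- **Bystanders:** I did not measure the spatula, warmer and container again at the end. The arm was not moved against them.

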